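# Find which way the pickle-tub cap unlocks and lift it off

## Robot

A 6-joint arm with a two-finger parallel gripper is mounted at the origin on the work surface. World frame = base frame: x ahead of the robot, y to its left, z up, the work surface at z = 0. Lengths are in m, angles in rad, forces in N, time in s.
With the tool pointing down it reaches from about 0.375 to 0.9 m from the base axis. Payload 3.1 kg.
Tool frame: the origin (TCP) lies between the finger pads; the fingertips stand 17 mm ahead of it and the grasp point (between the pads) lies 2 mm behind it (robot.nose_length is the distance from the TCP to the fingertips, in m); z points along the fingers, y is the line along which they close (so a half turn about z gives the same grasp; the last joint's range is limited). The gripper opens to 87 mm and grips with 3 to 60 N. Pads are 19 mm wide; open, the fingers measure 117 mm over their backs; the gripper's body (75 mm by 190 mm) begins 51 mm behind the grasp point.
Start: joints at [-1.288, 0.527, 1.433, -0, 1.181, -0.178], TCP at [0.278, -0.559, 0.24] pointing down, gripper open.
Joint ranges: [-3.08, 3.08], [-0.75, 2.2], [0.22, 2.44], [-1.43, 4.57], [0, 2.65], [-2.85, 2.85]. Speed limits (rad/s): [2.79, 2.79, 3.14, 3.14, 3.14, 3.14].

## Interface

Orientations are given as a unit quaternion [x, y, z, w].
In Python, from rig import robot, cams gives the robot as it stands.
- The arm moves only by the shell command python3 -m pendant 'ROWS' [FORCE]. ROWS is JSON, a list of rows, each an object with "jaw": the opening, from 0 (shut) to 1 (fully open); "linear": the shift along the tool's x, y, z in cm, a list of three; "twist": the turn about the tool's z in degrees. A call has 1 to 12 rows; each row shifts and turns the commanded pose from where the row before left it, along the tool's axes as they then stand; what a row does not reach is not made up. A row lasts 1/12 s, in which the tool goes at most 41.7 mm and 7.16 degrees, less where a joint would pass 70% of its speed; a pose out of reach is approached as far as the arm can. A call is refused whole if a number of a shift passes 4.17 or a number of a turn 7.16, either way. A call with a gripper value outside its range is refused whole. The fingers move at their own pace and stop on an object; FORCE is the grip in N (left out, the last holds). Time passes only in rows, so rows that do not move let the fingers close. It gives the time, the measured TCP pose, the force, the opening and the grip force at its end, in the units of the state.
- robot.get_obs(): the state, without advancing time (a new reading comes with each control period).
- cams.camera(name): name is "scene" or "top" or "wrist"; returns a dict with "color" (384x512x3 uint8, blue, green, red), "depth" (384x512 float32, m along the optical axis (not along the pixel's ray), 0 where there is no reading), "fov_y" (degrees; the focal length in pixels is half the picture's height over the tangent of half this angle, whatever the lens; pixels are square), "cx", "cy" (the principal point, pixels), "k1" (the pictures are not rectified: a ray, as slopes to the right and down, at radius r is drawn at 1 + k1 r^2 times it, then the intrinsics apply), "view" (4x4, takes a point from world to camera coordinates). Camera axes: x right, y down, z forward; pixel columns grow to the right and rows downward; lengths in m; the calibration is good to about 2 mm. A picture is of the moment at which its call begins.
- robot.hand_in(): hands the job in; it is judged then, once.
The state is a dict: "time": time; "q": joint angles; "joint_velocities": joint speeds; "joint_torque": joint torques, N m; "position": TCP position; "tool_rot": TCP orientation; "ft_force": force on the tool from outside, world axes, zero at the start; "moment": the same for the moment, N m; "grip_width": finger opening in m; "grip_force": force on a finger pad.
Only numpy, scipy, OpenCV 4.12 (cv2) and the standard library are available. Lean on these libraries where they do the work, as an engineer would, in place of code of your own. Each camera call takes 0.05 s, during which the arm holds its last target. There are 200 camera calls.

## Task

Lift the metal cup off the pickle tub's red cap and stand it, mouth still down, flat in the steel tray. Then take the red cap off the tub: nobody knows whether it unlocks clockwise or anticlockwise, so try one way and, if it stops almost at once, the other, until it lifts free; finish still holding the cap in the gripper, upright, about 10 cm clear above the lid. Leave everything else where it is, including the flower cutter in the tray.

Things in the scene. Friction and masses are not known exactly. Their poses are not given: they have to be found in the camera images.
- tub: Round yellow pickle tub with a white lid, 224 mm across the lid; heavy and fixed, it does not move. Origin at the centre of its underside, z up; the flat lid top is 100 mm above the origin. The red cap sits on the lid's centre. It stands on either side of the table.
- lid_center (a point): Centre of the lid's top face, where the cap locks on a fixed hub with about 1 mm of play. It is a part-turn lock, either sense equally likely. Turned the right way the cap goes freely, is free from 50 degrees on and stops at about 70 (from its start); left between, it lifts straight up, its skirt clearing the hub after 12 mm. Else it rises 3 mm at most.
- cap_center (a point): Centre (half-way up) of the red metal cap, round, 50 mm diameter, 44 mm high, about 200 g, standing on the lid's centre and hidden under the cup at the start. z is up along its axis; a white line on its top runs from the centre along its own x, so its attitude shows how far it has turned. Turned the wrong way it stops dead within 15 degrees and the fingers then slip on it.
- cup_center (a point): Centre (half-way up) of the metal cup, 66 mm outside diameter, 72 mm high, wall 3 mm, about 120 g, mouth down over the red cap, standing on the lid. z is up (mouth is at -z). Must be lifted at least 50 mm straight up to clear the cap.
- tray: Shallow steel tray, fixed, 200 mm (its x) by 150 mm (its y), 22 mm high, wall and floor 3 mm thick; origin at the centre of its underside. Stands on the other side of the table from the tub. Its half at -x is empty; the flower cutter is in the corner at +x +y.
- cutter: Steel flower cutter, a ring about 43 mm across and 25 mm high, standing loose on the tray's floor about 65 mm along the tray's x and 30 mm along its y from the tray's centre. Leave alone. Origin at the centre of its underside.
- bowl: Red mixing bowl, 130 mm across, 60 mm high, at the back of the table. Leave alone. Origin under its centre.
- vinegar: Amber bottle, 60 mm across, 170 mm high, at the back. Leave alone. Origin under its centre.
- spice_jar: Glass spice jar with black lid, 54 mm across, 80 mm high, at the back. Leave alone. Origin under its centre.
- marker: Black marker pen lying on papers at the robot's right, 130 mm long, 14 mm high. Leave alone. Origin under its centre.
- spatula: Wooden-handled spatula lying at the robot's left. Leave alone. Its length is along its x.
Not all that is in view belongs to the job. What is shaped like the part that bears cup_center but pink or purple is not meant.

How it is judged:
On the way, in this order (a step that is already met when the one before it is completed fails the run):
1. the cup stands mouth down on the tray's floor, released (x of cup_center in the frame of tray between -0.065 and 0.065 m and y of cup_center in the frame of tray between -0.04 and 0.04 m and z of cup_center in the frame of tray between 0.03 and 0.045 m and angle between cup_center's own z axis and vertical below 0.1 rad and linear speed of cup below 0.03 m/s and contact force between cup and the fingers below 0.05 N), for 0.2 s.
2. the cap is off the hub, held in the fingers and at least 30 mm above the lid (z of cap_center in the frame of tub above 0.152 m and contact force between cap and tub below 0.05 N and contact force between cap and the fingers above 1 N), for 0.2 s.
At the end, for the whole second after the job is handed in: The cap is held by the fingers alone, still, within 0.3 rad of upright, its underside 60 mm or more above the lid, not touching tub, tray or cup; the cup stands mouth down on the tray floor (centre within 65 mm along, 40 mm across of the tray's centre), released, at rest (all of step 1 and z of cap_center in the frame of tub above 0.182 m and contact force between cap and tub below 0.05 N and contact force between cap and the fingers above 1 N and angle between cap_center's own z axis and vertical below 0.3 rad and linear speed of cap below 0.03 m/s and contact force between cap and tray below 0.05 N and contact force between cap and cup below 0.05 N); the arm keeps its last pose, push and grip.
It fails at once if the flower cutter is moved more than 25 mm (distance of cutter from where it was at the start of the episode above 0.025 m).
It fails at once if another thing on the table (bowl, bottle, jar, marker, spatula) is moved more than 25 mm (distance of any of bowl, vinegar, spice_jar, marker, spatula from where it was at the start of the episode above 0.025 m).
It also fails if it takes over 64 s, if anything falls off the work surface, if the arm or the gripper's body presses on something with over 40 N, if the wrist force passes 120 N, or if a joint passes its speed limit or range.

## Working session

There is one attempt and no reset: what is moved stays moved. The work goes in short steps, Python scripts to look and compute and a shell command to move; the robot and the scene stay as the last step left them, time stands still between calls to the robot, and variables do not carry over. Pictures are saved under pics/ and viewed, at most 10 in all, crops included, and the job is handed in when it is done.

```bash
ls; mkdir -p pics
cat > h.py <<'E'
import numpy as np,cv2
from rig import robot,cams
def cloud(c):
    h,w=c["depth"].shape; f=h/2/np.tan(np.radians(c["fov_y"])/2)
    v,u=np.mgrid[0:h,0:w].astype(np.float64)
    K=np.array([[f,0,c["cx"]],[0,f,c["cy"]],[0,0,1]])
    p=cv2.undistortPoints(np.stack([u.ravel(),v.ravel()],1)[:,None],K,np.array([c["k1"],0,0,0.]))[:,0]
    d=c["depth"].ravel().astype(float)
    P=np.c_[p*d[:,None],d,np.ones_like(d)]@np.linalg.inv(c["view"]).T
    P=P[:,:3]; P[d==0]=np.nan
    return P.reshape(h,w,3)
E
python3 - <<'E'
from h import *
for n in("top","scene"):
    c=cams.camera(n); cv2.imwrite(f"pics/{n}0.png",c["color"]); np.save(f"{n}0.npy",cloud(c))
o=robot.get_obs(); print({k:np.round(v,3) for k,v in o.items()})
E
```

```text
pics
{'time': np.float64(0.1), 'q': array([-1.287,  0.528,  1.434, -0.   ,  1.181, -0.179]), 'joint_velocities': array([-0.   , -0.003, -0.003, -0.   , -0.002, -0.   ]), 'joint_torque': array([-1.0000e-03, -4.4099e+01, -1.7715e+01,  6.3000e-02,  5.3000e-02,
       -0.0000e+00]), 'position': array([ 0.278, -0.559,  0.239]), 'tool_rot': array([ 0.973,  0.229, -0.   , -0.001]), 'ft_force': array([-0.23 , -0.287, -0.475]), 'moment': array([ 0.01 , -0.012, -0.033]), 'grip_force': np.float64(0.0), 'grip_width': np.float64(0.087)}
```

View pics/top0.png

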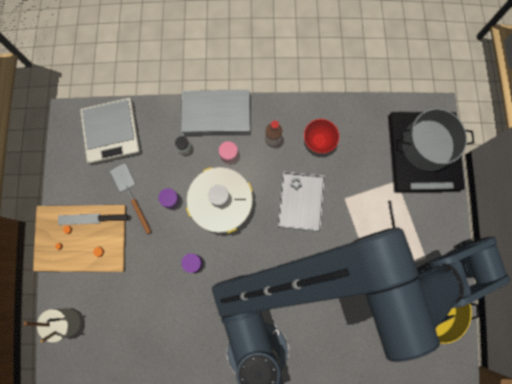

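View pics/scene0.png

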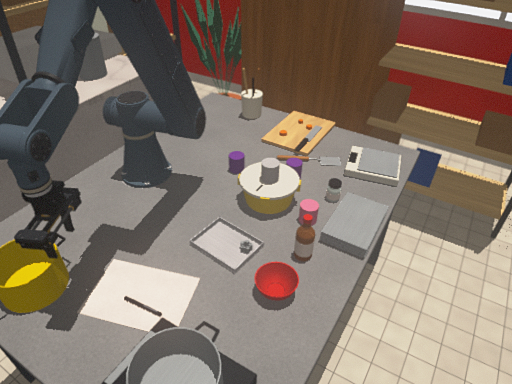

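Top view: the grey cup is at (218,195) on the white lid. The cup-shaped decoys are pink (228,151) and purple (168,199) and (192,263). The grey one fits because it is metal and stands on the tub's lid. The tray is at (301,201), with the cutter at (296,184).

Run:
```python
from h import *
P=np.load("top0.npy"); img=cv2.imread("pics/top0.png")
cv2.imwrite("pics/crop.png",cv2.resize(img[140:270,150:340],None,fx=4,fy=4,interpolation=cv2.INTER_CUBIC))
x,y,z=P[...,0],P[...,1],P[...,2]
hsv=cv2.cvtColor(img,cv2.COLOR_BGR2HSV)
def reg(m,n):
    q=np.c_[x[m],y[m]].astype(np.float32); print(n,len(q),'mean',q.mean(0).round(4),'z',np.median(z[m]).round(4),'circ',cv2.minEnclosingCircle(q),'rect',cv2.minAreaRect(q))
    v,u=np.nonzero(m); print(u.mean(),v.mean())
def box(a,b,c,d):
    m=np.zeros(x.shape,bool); m[b:d,a:c]=1; return m
reg(box(195,170,245,215)&(z>.15),'cup top')
reg(box(180,160,260,240)&(z>.09)&(z<.11),'lid')
t=box(270,165,335,240)
print('table z',np.median(z[240:260,100:200]), 'tray z',np.median(z[195:220,290:312]),'cutter/wall', np.nanmax(z[165:240,270:335]))
reg(t&(z>.012)&(z<.03),'tray rim')
reg(t&(z>.003)&(z<.03)&(hsv[...,2]>120),'tray all')
reg(box(286,175,306,194)&(z>.0235),'cutter')
Q=np.load("scene0.npy"); qz=Q[...,2]
m=np.zeros(qz.shape,bool); m[150:200,255:285]=1; m&=(qz>.163)
reg2=Q[m]; print('scene cup top',reg2.mean(0),len(reg2), cv2.minEnclosingCircle(reg2[:,:2].astype(np.float32)))
for u,v in((168,199),(192,263),(228,151),(140,215),(122,178)): print((u,v),P[v,u].round(3))
```

```text
cup top 335 mean [0.5226 0.1207] z 0.1722 circ ((0.5243175029754639, 0.12180745601654053), 0.03380376845598221) rect ((0.5228387117385864, 0.12051533162593842), (0.06357415020465851, 0.06396836042404175), 53.2426872253418)
217.60298507462687 194.36119402985074
lid 3011 mean [0.5166 0.122 ] z 0.1005 circ ((0.5210117697715759, 0.12318908423185349), 0.1177406832575798) rect ((0.5196532011032104, 0.12362491339445114), (0.2220250964164734, 0.21916717290878296), 85.35637664794922)
219.05944868814348 199.8817668548655
table z nan tray z nan cutter/wall 0.03839122187138955
tray rim 288 mean [ 0.536  -0.1668] z 0.0217 circ ((0.5237264037132263, -0.16440342366695404), 0.1238805428147316) rect ((0.5246567726135254, -0.16521979868412018), (0.1512882560491562, 0.20255903899669647), 82.96366119384766)
301.52430555555554 196.91319444444446
tray all 1530 mean [ 0.5281 -0.1639] z 0.0061 circ ((0.521701455116272, -0.15848205983638763), 0.16641464829444885) rect ((0.5232452154159546, -0.17027857899665833), (0.23275749385356903, 0.2679695188999176), 89.14156341552734)
300.4562091503268 199.6483660130719
cutter 55 mean [ 0.5881 -0.1479] z 0.0277 circ ((0.5906919836997986, -0.14704017341136932), 0.020909471437335014) rect ((0.5887874364852905, -0.1480211317539215), (0.03617933765053749, 0.03723923861980438), 89.52623748779297)
296.0181818181818 182.1818181818182
scene cup top [0.5262821  0.11355001 0.17071149] 176 ((0.5244214534759521, 0.11810901761054993), 0.03473827615380287)
(168, 199) [0.527 0.302 0.071]
(192, 263) [0.306 0.217 0.07 ]
(228, 151) [0.694 0.092 0.077]
(140, 215) [0.479 0.413 0.018]
(122, 178) [0.619 0.489 0.005]
```

View pics/crop.png

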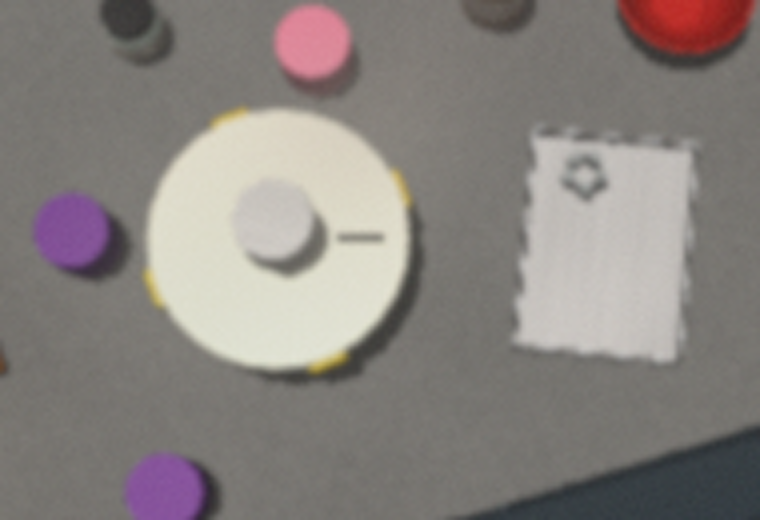

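The crop confirms it: the plain grey cup stands on the white lid, while the purple and pink ones stand on the table. The measured heights agree: cup top at 0.172 and lid at 0.100. I'll move to above the cup.

```bash
cat > go.py <<'E'
import sys,numpy as np
from rig import robot
from scipy.spatial.transform import Rotation as R
o=robot.get_obs(); r=R.from_quat(o["tool_rot"]); M=r.as_matrix()
t=np.array([float(a) for a in sys.argv[1:4]])
print("t",o["time"].round(2),"pos",np.round(o["position"],4),"yaw",np.degrees(np.arctan2(M[1,0],M[0,0])).round(2),"tilt",np.degrees(np.arccos(-M[2,2])).round(2),"q6deg",np.degrees(o["q"][5]).round(1),"F",np.round(o["ft_force"],1),"Mz",np.round(o["moment"],2),"w",o["grip_width"].round(4),"gf",o["grip_force"].round(1))
print("tool cm to go",(M.T@(t-o["position"])*100).round(2))
E
R='{"jaw":1,"linear":[2.175,-2.08,0],"twist":0}'
python3 -m pendant '[{"jaw":1,"linear":[2.175,-2.08,0],"twist":0},{"jaw":1,"linear":[2.175,-2.08,0],"twist":0},{"jaw":1,"linear":[2.175,-2.08,0],"twist":0},{"jaw":1,"linear":[2.175,-2.08,0],"twist":0},{"jaw":1,"linear":[2.175,-2.08,0],"twist":0},{"jaw":1,"linear":[2.175,-2.08,0],"twist":0},{"jaw":1,"linear":[2.175,-2.08,0],"twist":0},{"jaw":1,"linear":[2.175,-2.08,0],"twist":0},{"jaw":1,"linear":[2.175,-2.08,0],"twist":0},{"jaw":1,"linear":[2.175,-2.08,0],"twist":0},{"jaw":1,"linear":[2.175,-2.08,0],"twist":0},{"jaw":1,"linear":[2.175,-2.08,0],"twist":0}]' 20
python3 go.py 0.5226 0.1207 0.2
```

```text
time: 1.1
position: [0.401, -0.2182, 0.2393]
tool_rot: [0.973, 0.229, -0.0, -0.0]
ft_force: [0.4, -1.0, 0.3]
grip_width: 0.087
grip_force: 0.0Traceback (most recent call last):
  File "go.py", line 6, in <module>
    print("t",o["time"].round(2),"pos",np.round(o["position"],4),"yaw",np.degrees(np.arctan2(M[1,0],M[0,0])).round(2),"tilt",np.degrees(np.arccos(-M[2,2])).round(2),"q6deg",np.degrees(o["q"][5]).round(1),"F",np.round(o["ft_force"],1),"Mz",np.round(o["moment"],2),"w",o["grip_width"].round(4),"gf",o["grip_force"].round(1))
              ^^^^^^^^^^^^^^^
AttributeError: 'float' object has no attribute 'round'
```

```bash
sed -i 's/o=robot.get_obs();/o={k:np.asarray(v,float) for k,v in robot.get_obs().items()};/; s/arccos(-M\[2,2\])/arccos(min(1,-M[2,2]))/' go.py
python3 -m pendant '[{"jaw":1,"linear":[2.36,-2.26,0],"twist":0},{"jaw":1,"linear":[2.36,-2.26,0],"twist":0},{"jaw":1,"linear":[2.36,-2.26,0],"twist":0},{"jaw":1,"linear":[2.36,-2.26,0],"twist":0},{"jaw":1,"linear":[2.36,-2.26,0],"twist":0},{"jaw":1,"linear":[2.36,-2.26,0],"twist":0},{"jaw":1,"linear":[2.36,-2.26,0],"twist":0},{"jaw":1,"linear":[2.36,-2.26,0],"twist":0},{"jaw":1,"linear":[2.36,-2.26,0],"twist":0},{"jaw":1,"linear":[2.36,-2.26,0],"twist":0},{"jaw":1,"linear":[2.36,-2.26,0],"twist":0},{"jaw":1,"linear":[0,0,0],"twist":0}]' 20
python3 go.py 0.5226 0.1207 0.146
python3 - <<'E'
from h import *
c=cams.camera("wrist"); cv2.imwrite("pics/w1.png",c["color"]); P=cloud(c); z=P[...,2]
for lo,hi in((.165,.178),(.095,.105)):
    m=(z>lo)&(z<hi); q=P[m]
    print(len(q), len(q) and (q.mean(0).round(4), cv2.minEnclosingCircle(q[:,:2].astype(np.float32)),cv2.minAreaRect(q[:,:2].astype(np.float32))))
E
```

```text
time: 2.1
position: [0.5242, 0.1232, 0.2395]
tool_rot: [0.973, 0.231, 0.001, -0.001]
ft_force: [0.6, -1.1, 0.2]
grip_width: 0.0868
grip_force: 0.0
t 2.1 pos [0.5242 0.1232 0.2395] yaw 26.72 tilt 0.2 q6deg 64.5 F [ 0.6 -1.1  0.2] Mz [ 0.01 -0.01  0.03] w 0.0868 gf 0.0
tool cm to go [-0.29  0.17  9.35]
6100 (array([0.5274, 0.1223, 0.1723]), ((0.5228518843650818, 0.12015210092067719), 0.03288174420595169), ((0.5284982919692993, 0.12293080985546112), (0.05288786441087723, 0.06554755568504333), 26.14714241027832))
33974 (array([0.5433, 0.1337, 0.1003]), ((0.5218599438667297, 0.12188460677862167), 0.11737300455570221), ((0.521759569644928, 0.1205226331949234), (0.22291657328605652, 0.21921847760677338), 60.83932876586914))
```

View pics/w1.png

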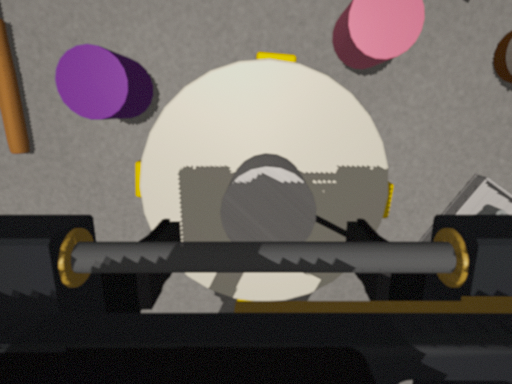

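The wrist view shows the cup centred between the open fingers at about (268,205), with its top circle at (0.5228, 0.1202). I'll go down and grip.

```bash
python3 -m pendant '[{"jaw":1,"linear":[-0.25,0.18,0],"twist":0},{"jaw":1,"linear":[0,0,0],"twist":0},{"jaw":1,"linear":[0,0,2],"twist":0},{"jaw":1,"linear":[0,0,2.5],"twist":0},{"jaw":1,"linear":[0,0,2.5],"twist":0},{"jaw":1,"linear":[0,0,2.2],"twist":0},{"jaw":1,"linear":[0,0,0],"twist":0},{"jaw":1,"linear":[0,0,0],"twist":0}]' 20
python3 go.py 0.5226 0.1205 0.146
python3 -m pendant '[{"jaw":0,"linear":[0,0,0],"twist":0},{"jaw":0,"linear":[0,0,0],"twist":0},{"jaw":0,"linear":[0,0,0],"twist":0},{"jaw":0,"linear":[0,0,0],"twist":0},{"jaw":0,"linear":[0,0,0],"twist":0},{"jaw":0,"linear":[0,0,0],"twist":0}]' 20
python3 go.py 0.5226 0.1205 0.146
```

```text
time: 2.82
position: [0.5201, 0.1144, 0.1469]
tool_rot: [0.974, 0.228, -0.002, -0.0]
ft_force: [0.4, 0.8, -0.4]
grip_width: 0.0868
grip_force: 0.0
t 2.82 pos [0.5201 0.1144 0.1469] yaw 26.34 tilt 0.19 q6deg 64.1 F [ 0.4  0.8 -0.4] Mz [ 0.03 -0.06  0.02] w 0.0868 gf 0.0
tool cm to go [ 0.49 -0.44  0.09]
time: 3.32
position: [0.5213, 0.1164, 0.1487]
tool_rot: [0.974, 0.229, 0.001, -0.0]
ft_force: [-0.7, 1.3, 6.2]
grip_width: 0.0654
grip_force: 19.9
t 3.32 pos [0.5213 0.1164 0.1487] yaw 26.42 tilt 0.09 q6deg 64.1 F [-0.7  1.3  6.2] Mz [ 0.52  0.33 -0.11] w 0.0654 gf 19.9
tool cm to go [ 0.3  -0.31  0.27]
```

```bash
python3 -m pendant '[{"jaw":0,"linear":[0,0,-0.5],"twist":0},{"jaw":0,"linear":[0,0,-1],"twist":0},{"jaw":0,"linear":[0,0,-1.5],"twist":0},{"jaw":0,"linear":[0,0,-1.5],"twist":0},{"jaw":0,"linear":[0,0,-1.5],"twist":0},{"jaw":0,"linear":[0,0,-1.5],"twist":0},{"jaw":0,"linear":[0,0,-1.5],"twist":0},{"jaw":0,"linear":[0,0,-1.0],"twist":0},{"jaw":0,"linear":[0,0,0],"twist":0},{"jaw":0,"linear":[0,0,0],"twist":0},{"jaw":0,"linear":[0,0,0],"twist":0},{"jaw":0,"linear":[0,0,0],"twist":0}]' 20
python3 go.py 0.484 -0.160 0.246
python3 - <<'E'
from h import *
c=cams.camera("scene"); cv2.imwrite("pics/s2.png",cv2.resize(c["color"][100:280,170:350],None,fx=3,fy=3))
P=cloud(c); z=P[...,2]
b,g,r=[c["color"][...,i].astype(int) for i in range(3)]
m=(r>100)&(g<60)&(b<60)&(abs(P[...,0]-.522)<.05)&(abs(P[...,1]-.12)<.05); q=P[m]
print(len(q),q.size and (q.mean(0),q.min(0),q.max(0)))
E
```

```text
time: 4.32
position: [0.5204, 0.1157, 0.2465]
tool_rot: [0.973, 0.229, -0.001, -0.0]
ft_force: [-1.5, 0.1, -1.4]
grip_width: 0.0652
grip_force: 19.9
t 4.32 pos [0.5204 0.1157 0.2465] yaw 26.46 tilt 0.13 q6deg 64.1 F [-1.5  0.1 -1.4] Mz [-0.01  0.   -0.03] w 0.0652 gf 19.9
tool cm to go [-15.54  23.06   0.07]
3 (array([0.53774003, 0.10066526, 0.13396003]), array([0.53664098, 0.09827798, 0.13072808]), array([0.53898366, 0.10331215, 0.13686476]))
```

View pics/s2.png

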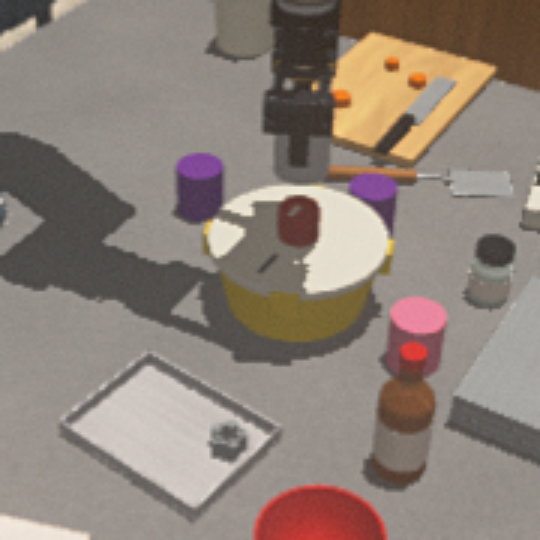

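The cup hangs upright in the gripper, and the red cap stays on the lid at crop (298,222). Next I'll carry the cup over to the tray.

```bash
python3 -m pendant '[{"jaw":0,"linear":[-0.8,1.1,0],"twist":0},{"jaw":0,"linear":[-1.6,2.4,0],"twist":0},{"jaw":0,"linear":[-1.6,2.4,0],"twist":0},{"jaw":0,"linear":[-1.6,2.4,0],"twist":0},{"jaw":0,"linear":[-1.6,2.4,0],"twist":0},{"jaw":0,"linear":[-1.6,2.4,0],"twist":0},{"jaw":0,"linear":[-1.6,2.4,0],"twist":0},{"jaw":0,"linear":[-1.6,2.4,0],"twist":0},{"jaw":0,"linear":[-1.6,2.4,0],"twist":0},{"jaw":0,"linear":[-1.6,2.4,0],"twist":0},{"jaw":0,"linear":[-0.3,0.4,0],"twist":0},{"jaw":0,"linear":[0,0,0],"twist":0}]' 20
python3 -m pendant '[{"jaw":0,"linear":[0,0,2],"twist":0},{"jaw":0,"linear":[0,0,3],"twist":0},{"jaw":0,"linear":[0,0,3],"twist":0},{"jaw":0,"linear":[0,0,3],"twist":0},{"jaw":0,"linear":[0,0,3],"twist":0},{"jaw":0,"linear":[0,0,3],"twist":0},{"jaw":0,"linear":[0,0,1],"twist":0},{"jaw":0,"linear":[0,0,0],"twist":0},{"jaw":0,"linear":[0,0,0],"twist":0},{"jaw":0,"linear":[0,0,0],"twist":0}]' 20
python3 go.py 0.484 -0.160 0.0517
```

```text
time: 5.37
position: [0.485, -0.1619, 0.2469]
tool_rot: [0.974, 0.227, -0.0, -0.0]
ft_force: [-1.0, 0.5, -0.7]
grip_width: 0.0654
grip_force: 19.9
time: 6.2
position: [0.4864, -0.1602, 0.0689]
tool_rot: [0.973, 0.229, 0.001, 0.001]
ft_force: [-0.1, 0.5, -0.6]
grip_width: 0.0653
grip_force: 19.9
t 6.2 pos [ 0.4864 -0.1602  0.0689] yaw 26.49 tilt 0.15 q6deg 32.7 F [-0.1  0.5 -0.6] Mz [ 0.01 -0.01  0.01] w 0.0653 gf 19.9
tool cm to go [-0.21 -0.13  1.72]
```

```bash
python3 -m pendant '[{"jaw":0,"linear":[0,0,0.8],"twist":0},{"jaw":0,"linear":[0,0,0.4],"twist":0},{"jaw":0,"linear":[0,0,0.2],"twist":0},{"jaw":0,"linear":[0,0,0.2],"twist":0},{"jaw":0,"linear":[0,0,0.1],"twist":0},{"jaw":0,"linear":[0,0,0],"twist":0},{"jaw":0,"linear":[0,0,0],"twist":0}]' 20
python3 go.py 0.484 -0.160 0.0517
```

```text
time: 6.78
position: [0.4854, -0.1603, 0.0517]
tool_rot: [0.974, 0.229, 0.0, 0.0]
ft_force: [-0.4, 1.2, 6.9]
grip_width: 0.0656
grip_force: 19.9
t 6.78 pos [ 0.4854 -0.1603  0.0517] yaw 26.44 tilt 0.04 q6deg 32.7 F [-0.4  1.2  6.9] Mz [ 0.24  0.3  -0.03] w 0.0656 gf 19.9
tool cm to go [-0.11 -0.09  0.  ]
```

The wrist force shows contact with the floor, so I'll release and go up.

```bash
python3 -m pendant '[{"jaw":1,"linear":[0,0,0],"twist":0},{"jaw":1,"linear":[0,0,0],"twist":0},{"jaw":1,"linear":[0,0,0],"twist":0},{"jaw":1,"linear":[0,0,0],"twist":0},{"jaw":1,"linear":[0,0,0],"twist":0},{"jaw":1,"linear":[0,0,0],"twist":0}]' 20
python3 -m pendant '[{"jaw":1,"linear":[0,0,-1.5],"twist":0},{"jaw":1,"linear":[0,0,-3],"twist":0},{"jaw":1,"linear":[0,0,-3],"twist":0},{"jaw":1,"linear":[0,0,-3],"twist":0},{"jaw":1,"linear":[0,0,-3],"twist":0},{"jaw":1,"linear":[0,0,-3],"twist":0},{"jaw":1,"linear":[0,0,-1],"twist":0},{"jaw":1,"linear":[0,0,0],"twist":0},{"jaw":1,"linear":[0,0,0],"twist":0}]' 20
python3 go.py 0.522 0.121 0.226
python3 - <<'E'
from h import *
c=cams.camera("wrist"); P=cloud(c); z=P[...,2]; m=(z>.067)&(z<.085)&(abs(P[...,1]+.16)<.1)&(abs(P[...,0]-.486)<.1); q=P[m]
print(len(q),q.mean(0),q[:,2].std(),cv2.minEnclosingCircle(q[:,:2].astype(np.float32)))
c=cams.camera("scene"); cv2.imwrite("pics/s3.png",cv2.resize(c["color"][100:280,170:350],None,fx=3,fy=3))
E
```

```text
time: 7.28
position: [0.4853, -0.1601, 0.0504]
tool_rot: [0.973, 0.229, -0.0, -0.0]
ft_force: [0.4, 0.8, 0.7]
grip_width: 0.0863
grip_force: 0.0
time: 8.03
position: [0.4852, -0.16, 0.2258]
tool_rot: [0.973, 0.229, 0.0, 0.0]
ft_force: [-0.9, 1.0, -1.0]
grip_width: 0.0874
grip_force: 0.0
t 8.03 pos [ 0.4852 -0.16    0.2258] yaw 26.46 tilt 0.05 q6deg 32.7 F [-0.9  1.  -1. ] Mz [-0.    0.01  0.01] w 0.0874 gf 0.0
tool cm to go [ 15.82 -23.52  -0.03]
3875 [ 0.48823309 -0.15781828  0.07527434] 0.0008775834771784445 ((0.4873559772968292, -0.15837407112121582), 0.033061433583498)
```

View pics/s3.png

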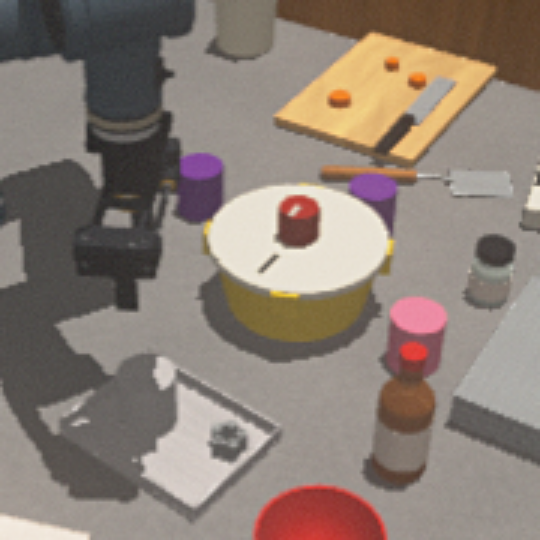

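The wrist cloud shows the cup standing in the tray: flat top at z 0.0753, radius 33 mm, centre (0.4874, −0.1584). In the scene view it is in shadow near crop (150,400). The red cap is on the lid at (299,220). I'll go there now.

```bash
python3 -m pendant '[{"jaw":1,"linear":[0.8,-1.2,0],"twist":0},{"jaw":1,"linear":[1.6,-2.4,0],"twist":0},{"jaw":1,"linear":[1.6,-2.4,0],"twist":0},{"jaw":1,"linear":[1.6,-2.4,0],"twist":0},{"jaw":1,"linear":[1.6,-2.4,0],"twist":0},{"jaw":1,"linear":[1.6,-2.4,0],"twist":0},{"jaw":1,"linear":[1.6,-2.4,0],"twist":0},{"jaw":1,"linear":[1.6,-2.4,0],"twist":0},{"jaw":1,"linear":[1.6,-2.4,0],"twist":0},{"jaw":1,"linear":[1.6,-2.4,0],"twist":0},{"jaw":1,"linear":[0.6,-0.7,0],"twist":0},{"jaw":1,"linear":[0,0,0],"twist":0}]' 40
python3 -m pendant '[{"jaw":1,"linear":[0,0,0],"twist":0},{"jaw":1,"linear":[0,0,0],"twist":0},{"jaw":1,"linear":[0,0,0],"twist":0},{"jaw":1,"linear":[0,0,0],"twist":0}]' 40
python3 - <<'E'
from h import *
for n in("wrist","top","scene"):
    c=cams.camera(n); P=cloud(c); z=P[...,2]; col=c["color"]
    hsv=cv2.cvtColor(col,cv2.COLOR_BGR2HSV)
    m=(z>.138)&(z<.15)&(abs(P[...,1]-.121)<.035)&(abs(P[...,0]-.522)<.035); q=P[m]
    if len(q)>5: print(n,len(q),q.mean(0),cv2.minEnclosingCircle(q[:,:2].astype(np.float32)),cv2.minAreaRect(q[:,:2].astype(np.float32)))
    if n=="wrist": cv2.imwrite("pics/w4.png",col)
E
python3 go.py 0.522 0.121 0.125
```

```text
time: 9.13
position: [0.5214, 0.1226, 0.2239]
tool_rot: [0.973, 0.231, -0.001, -0.0]
ft_force: [-0.2, -0.3, -0.6]
grip_width: 0.0866
grip_force: 0.0
time: 9.47
position: [0.522, 0.1194, 0.2254]
tool_rot: [0.974, 0.228, -0.0, 0.0]
ft_force: [-0.3, 0.6, -0.0]
grip_width: 0.087
grip_force: 0.0
wrist 3640 [0.52174813 0.12136294 0.14417578] ((0.5203954577445984, 0.12049297988414764), 0.026273703202605247) ((0.520540177822113, 0.12076515704393387), (0.051109712570905685, 0.05098876729607582), 63.841365814208984)
top 17 [0.51967979 0.12713678 0.14438525] ((0.5220175385475159, 0.12975414097309113), 0.01525570172816515) ((0.5175670981407166, 0.1276947259902954), (0.01827665977180004, 0.029330918565392494), 26.160308837890625)
scene 100 [0.52391635 0.11581189 0.14263742] ((0.5205947160720825, 0.11665274202823639), 0.027586663141846657) ((0.5234424471855164, 0.1193154975771904), (0.04726610332727432, 0.051921989768743515), 30.129344940185547)
t 9.62 pos [0.5221 0.1199 0.2256] yaw 26.39 tilt 0.01 q6deg 64.6 F [-0.5  0.3 -0.4] Mz [0.05 0.01 0.05] w 0.0868 gf 0.0
tool cm to go [ 0.04 -0.11 10.06]
```

View pics/w4.png

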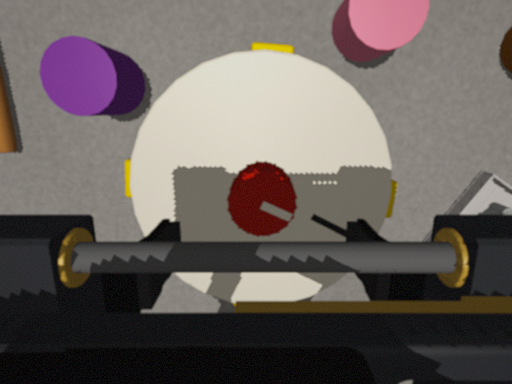

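The red cap is at (263,198), and its white line points right and slightly down. I'll descend and close.

```bash
python3 -m pendant '[{"jaw":1,"linear":[-0.05,-0.13,0],"twist":0},{"jaw":1,"linear":[0,0,2],"twist":0},{"jaw":1,"linear":[0,0,2.5],"twist":0},{"jaw":1,"linear":[0,0,2.5],"twist":0},{"jaw":1,"linear":[0,0,2],"twist":0},{"jaw":1,"linear":[0,0,1],"twist":0},{"jaw":1,"linear":[0,0,0],"twist":0},{"jaw":1,"linear":[0,0,0],"twist":0},{"jaw":1,"linear":[0,0,0],"twist":0},{"jaw":1,"linear":[0,0,0],"twist":0}]' 30
python3 go.py 0.521 0.121 0.125
```

```text
time: 10.45
position: [0.5221, 0.1217, 0.1269]
tool_rot: [0.973, 0.229, 0.001, 0.0]
ft_force: [0.2, 0.1, 0.1]
grip_width: 0.0872
grip_force: 0.0
t 10.45 pos [0.5221 0.1217 0.1269] yaw 26.46 tilt 0.17 q6deg 64.7 F [0.2 0.1 0.1] Mz [ 0.01 -0.05  0.03] w 0.0872 gf 0.0
tool cm to go [-0.13  0.01  0.19]
```

```bash
python3 -m pendant '[{"jaw":1,"linear":[-0.1,0,0.15],"twist":0},{"jaw":0,"linear":[0,0,0],"twist":0},{"jaw":0,"linear":[0,0,0],"twist":0},{"jaw":0,"linear":[0,0,0],"twist":0},{"jaw":0,"linear":[0,0,0],"twist":0},{"jaw":0,"linear":[0,0,0],"twist":0},{"jaw":0,"linear":[0,0,0],"twist":0},{"jaw":0,"linear":[0,0,0],"twist":0}]' 30
python3 go.py 0.521 0.121 0.125
python3 -m pendant '[{"jaw":0,"linear":[0,0,0],"twist":4},{"jaw":0,"linear":[0,0,0],"twist":4},{"jaw":0,"linear":[0,0,0],"twist":4},{"jaw":0,"linear":[0,0,0],"twist":4},{"jaw":0,"linear":[0,0,0],"twist":4},{"jaw":0,"linear":[0,0,0],"twist":0},{"jaw":0,"linear":[0,0,0],"twist":0}]' 30
python3 go.py 0.521 0.121 0.125
```

```text
time: 11.12
position: [0.5203, 0.121, 0.1241]
tool_rot: [0.973, 0.229, 0.0, 0.0]
ft_force: [0.7, -1.1, -0.4]
grip_width: 0.0497
grip_force: 30.0
t 11.12 pos [0.5203 0.121  0.1241] yaw 26.47 tilt 0.02 q6deg 64.7 F [ 0.7 -1.1 -0.4] Mz [-0.05  0.    0.06] w 0.0497 gf 30.0
tool cm to go [ 0.07  0.04 -0.09]
time: 11.7
position: [0.5202, 0.1212, 0.1241]
tool_rot: [0.998, 0.057, 0.0, -0.0]
ft_force: [0.3, -0.3, 0.3]
grip_width: 0.0493
grip_force: 30.0
t 11.7 pos [0.5202 0.1212 0.1241] yaw 6.55 tilt 0.0 q6deg 84.6 F [ 0.3 -0.3  0.3] Mz [ 0.02  0.04 -0.03] w 0.0493 gf 30.0
tool cm to go [ 0.08  0.03 -0.09]
```

After 20° the moment is still about zero, so the cap is turning freely this way. I'll continue to 60°.

```bash
python3 -m pendant '[{"jaw":0,"linear":[0,0,0],"twist":4},{"jaw":0,"linear":[0,0,0],"twist":4},{"jaw":0,"linear":[0,0,0],"twist":4},{"jaw":0,"linear":[0,0,0],"twist":4},{"jaw":0,"linear":[0,0,0],"twist":4}]' 30
python3 go.py 0.521 0.121 0.125
python3 -m pendant '[{"jaw":0,"linear":[0,0,0],"twist":4},{"jaw":0,"linear":[0,0,0],"twist":4},{"jaw":0,"linear":[0,0,0],"twist":4},{"jaw":0,"linear":[0,0,0],"twist":4},{"jaw":0,"linear":[0,0,0],"twist":4},{"jaw":0,"linear":[0,0,0],"twist":0},{"jaw":0,"linear":[0,0,0],"twist":0}]' 30
python3 go.py 0.521 0.121 0.125
python3 -m pendant '[{"jaw":0,"linear":[0,0,-0.2],"twist":0},{"jaw":0,"linear":[0,0,-0.2],"twist":0},{"jaw":0,"linear":[0,0,-0.2],"twist":0},{"jaw":0,"linear":[0,0,0],"twist":0},{"jaw":0,"linear":[0,0,0],"twist":0}]' 30
python3 go.py 0.521 0.121 0.225
```

```text
time: 12.12
position: [0.5201, 0.1212, 0.124]
tool_rot: [0.993, -0.119, -0.0, 0.0]
ft_force: [0.7, -0.9, 0.1]
grip_width: 0.0494
grip_force: 30.0
t 12.12 pos [0.5201 0.1212 0.124 ] yaw -13.63 tilt 0.0 q6deg 104.7 F [ 0.7 -0.9  0.1] Mz [ 0.05  0.04 -0.03] w 0.0494 gf 30.0
tool cm to go [ 0.09 -0.   -0.1 ]
time: 12.7
position: [0.5201, 0.1212, 0.124]
tool_rot: [0.958, -0.287, -0.0, -0.0]
ft_force: [-0.3, 0.2, -0.1]
grip_width: 0.0494
grip_force: 30.0
t 12.7 pos [0.5201 0.1212 0.124 ] yaw -33.39 tilt 0.01 q6deg 124.5 F [-0.3  0.2 -0.1] Mz [ 0.05  0.04 -0.04] w 0.0494 gf 30.0
tool cm to go [ 0.08 -0.03 -0.1 ]
time: 13.12
position: [0.5201, 0.1212, 0.1301]
tool_rot: [0.958, -0.288, 0.0, -0.0]
ft_force: [0.0, -0.5, -2.9]
grip_width: 0.0496
grip_force: 30.0
t 13.12 pos [0.5201 0.1212 0.1301] yaw -33.52 tilt 0.01 q6deg 124.6 F [ 0.  -0.5 -2.9] Mz [0.07 0.06 0.  ] w 0.0496 gf 30.0
tool cm to go [ 0.08 -0.04 -9.49]
```

It rose 6 mm with only the cap's own weight on the wrist, so it is unlocked. I'll lift it 10 cm clear.

```bash
python3 -m pendant '[{"jaw":0,"linear":[0,0,-0.4],"twist":0},{"jaw":0,"linear":[0,0,-0.5],"twist":0},{"jaw":0,"linear":[0,0,-0.8],"twist":0},{"jaw":0,"linear":[0,0,-1.2],"twist":0},{"jaw":0,"linear":[0,0,-1.5],"twist":0},{"jaw":0,"linear":[0,0,-1.5],"twist":0},{"jaw":0,"linear":[0,0,-1.5],"twist":0},{"jaw":0,"linear":[0,0,-1.2],"twist":0},{"jaw":0,"linear":[0,0,-0.8],"twist":0},{"jaw":0,"linear":[0,0,0],"twist":0},{"jaw":0,"linear":[0,0,0],"twist":0},{"jaw":0,"linear":[0,0,0],"twist":0}]' 30
python3 -m pendant '[{"jaw":0,"linear":[0,0,0],"twist":0},{"jaw":0,"linear":[0,0,0],"twist":0},{"jaw":0,"linear":[0,0,0],"twist":0},{"jaw":0,"linear":[0,0,0],"twist":0},{"jaw":0,"linear":[0,0,0],"twist":0},{"jaw":0,"linear":[0,0,0],"twist":0}]' 30
python3 go.py 0.521 0.121 0.225
python3 - <<'E'
from h import *
c=cams.camera("scene"); cv2.imwrite("pics/s5.png",cv2.resize(c["color"][100:280,170:350],None,fx=3,fy=3))
E
```

```text
time: 14.12
position: [0.5195, 0.1211, 0.2236]
tool_rot: [0.957, -0.289, -0.001, 0.0]
ft_force: [-0.2, -1.2, -2.1]
grip_width: 0.0494
grip_force: 30.0
time: 14.62
position: [0.5201, 0.1211, 0.2239]
tool_rot: [0.957, -0.289, -0.0, 0.0]
ft_force: [-0.1, 0.3, -3.2]
grip_width: 0.0495
grip_force: 30.0
t 14.62 pos [0.5201 0.1211 0.2239] yaw -33.54 tilt 0.02 q6deg 124.7 F [-0.1  0.3 -3.2] Mz [ 0.07  0.06 -0.01] w 0.0495 gf 30.0
tool cm to go [ 0.08 -0.04 -0.11]
```

View pics/s5.png

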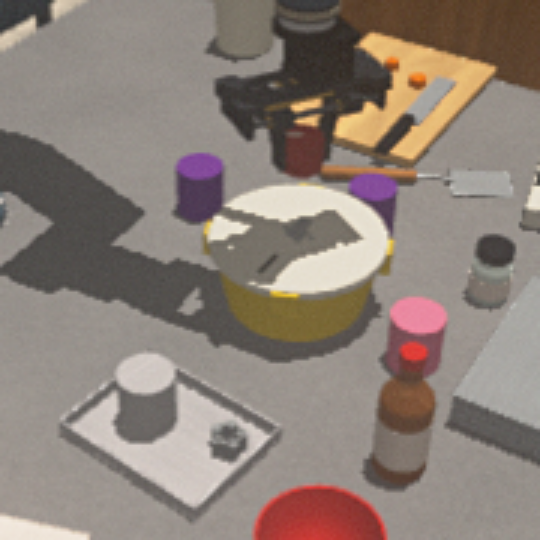

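The cap is held upright at crop (303,150), clear of the lid. The cup stands in the tray at (147,395), and the cutter is undisturbed at (228,438).

```bash
python3 -c "from rig import robot; print(robot.hand_in())"
```

```text
the job is handed in; nothing more can be done
None
```

The job is handed in (no verdict shown): the cup stands mouth down in the tray, the cap came off on the first way tried (clockwise from above, about 60°) and is held upright about 10 cm above the lid, and nothing else was touched.

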